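Square the pipette tip box into its corner locator

ROBOT

A 7-joint arm with a two-finger parallel gripper is mounted at the origin on a cart in front of the work surface, level with it; the furniture and walls round the work are solid. World frame = base frame: x ahead of the robot, y to its left, z up, the work surface at z = 0. Lengths are in m, angles in rad, forces in N, time in s.
With the tool pointing down it reaches from about 0.4 to 0.875 m from the base axis. Payload 6.5 kg.
Tool frame: the origin (TCP) lies midway between the tips of the shut fingers; the grasp point (between the pads) lies 19 mm behind it; z points along the fingers, y is the line along which they close (so a half turn about z gives the same grasp; the last joint's range is limited). The gripper opens to 85 mm and grips with 20 to 120 N. Pads are 22 mm wide; open, the fingers measure 114 mm over their backs; the gripper's body (76 mm by 85 mm) begins 54 mm behind the grasp point. The pads swing forward as they close: fully open they stand 13 mm farther back than shut.
Start: joints at [1.159, 0.536, -0.004, 1.538, 0.003, 1.067, -0.071], TCP at [0.22, -0.612, 0.231] pointing down, gripper open.
Joint ranges: [-2.7, 2.7], [-0.37, 2.16], [-1.27, 1.26], [0.24, 2.4], [-1.31, 4.45], [0.19, 1.91], [-2.76, 2.76]. Speed limits (rad/s): [2.39, 2.39, 3.14, 3.14, 3.14, 3.14, 3.14].

INTERFACE

Orientations are given as a rotation vector (axis times angle).
In Python, from bench import get_obs, get_image, ticket gives the robot as it stands.
- The arm moves only by the tool arm_command, never from a script. Its argument "increments" is one flat list of numbers, 6 for each row, row after row: the shift along the tool's x, y, z in units of 200 mm (1.0 is 200 mm), then the turn, a rotation vector about the tool's x, y, z in units of 360 degrees (1.0 is 360 degrees). In form: [x, y, z, ax, ay, az, x, y, z, ax, ay, az, ...]. A call has 1 to 10 rows; each row is the pose to reach, as a shift and turn from the pose commanded when the call began, along the tool's axes at that moment, turning the shorter way round; what a row does not reach only later rows make up. A row lasts 1/10 s, in which the tool goes at most 50 mm and 8.59 degrees, less where a joint would pass 70% of its speed; a pose out of reach is approached as far as the arm can. A call with a number of a shift or a turn outside -1 to 1 is refused whole. A call with a gripper value outside its range is refused whole. "gripper" is the opening, from 0 (shut) to 1 (fully open), set as the call begins (left out, the last holds). The fingers move at their own pace and stop on an object; "squeeze" is the grip in N (left out, the last holds). Time passes only in rows, so rows that repeat a pose let the fingers close. It gives the time, the measured TCP pose, the force, the opening and the grip force at its end, in the units of the state.
- get_obs(): the state, without advancing time (a new reading comes with each control period).
- get_image(name): name is "side" or "top"; returns a dict with "img" (400x640x3 uint8, red, green, blue), "fx", "fy", "cx", "cy" (pixels), "D" ([k1, k2, p1, p2, k3] as OpenCV has them; the pictures are not rectified), "R" (3x3) and "t" (3): a world point X has camera coordinates R X + t. Camera axes: x right, y down, z forward; pixel columns grow to the right and rows downward; lengths in m; the calibration is good to about 2 mm. A picture is of the moment at which its call begins. There is no depth.
- ticket.close_job(): hands the job in; it is judged then, once.
The state is a dict: "clock": time; "q": joint angles; "dq": joint speeds; "tau": joint torques, N m; "ee_pos": TCP position; "ee_rot": TCP orientation; "contact_force": force on the tool from outside, world axes, zero at the start; "moment": the same for the moment, N m; "width": opening from 0.0 (shut) to 1.0 (fully open); "grasp_force": force on a finger pad.
Only numpy, scipy, OpenCV 4.12 (cv2) and the standard library are available. Lean on these libraries where they do the work, as an engineer would, in place of code of your own. Each camera call takes 0.05 s, during which the arm holds its last target. There are 200 camera calls.

TASK

Push the yellow pipette tip box along the bench into the blue L-shaped corner locator, until its long side lies flush against the long blue fence and its short end is flush against the short blue fence. Only push it with the fingers: do not lift it or tip it over, leave the brown vial, the clear cup and the red-capped dropper bottle where they stand, and leave the box upright and at rest.

Things in the scene. Friction and masses are not known exactly. Their poses are not given: they have to be found in the camera images.
- locator: blue L-shaped corner, 14 mm high, fixed to the bench. Origin: inner corner at bench height; z up. Long fence: inner face is the plane x = 0, runs 180 mm along the locator's -y. Short fence: inner face is y = 0, runs 110 mm along its -x. Bars 22 mm thick, outside. The box goes home by pushes along the locator's +x and +y.
- tip_box: loose pipette tip box, yellow with a clear shut lid: 68 mm along its x, 118 along its y, 76 high, upright sides; 0.18 to 0.35 kg, slides at 1 to 3 N. Origin: centre of its underside, z up. Home: origin at x = -34, y = -59 mm in the locator's frame, y axes parallel. Starts short of both fences, up to 0.3 rad askew.
- amber_vial: bystander: small brown vial with a white cap, 25 mm wide, 50 mm high, standing loose to the right of the tip box (world -y). Origin: centre of its underside.
- sample_cup: bystander: clear plastic cup, 52 mm wide, 60 mm high, standing loose on the far side of the short fence. Origin: centre of its underside.
- dropper: bystander: white dropper bottle with a red cap, 27 mm wide, 63 mm high, standing loose off the free end of the short fence. Origin: centre of its underside.
There are look-alikes about, which are no part of the job. Leave any pink look-alike of the tip_box alone.

How it is judged:
By the outcome, as a careful person would: the job done as asked, in the order asked, and still so for the second after the job is handed in, with the robot touching nothing.
It also fails if it takes over 51 s, if anything falls off the work surface, if the arm or the gripper's body presses on something with over 40 N, if the wrist force passes 120 N, or if a joint passes its speed limit or range.

## Working session

There is one attempt and no reset: what is moved stays moved. The work goes in short steps, Python scripts to look and compute and a tool call to move; the robot and the scene stay as the last step left them, time stands still between calls to the robot, and variables do not carry over. Pictures are saved under pics/ and viewed, at most 13 in all, crops included, and the job is handed in when it is done.

Besides the shell and the picture viewer there is one more tool, called after "Emit:" as a command line: name --argument value ..., lists and objects as JSON in quotes. arm_command: Moves the arm, as the interface text tells. Shifts and turns lie within -1 to 1; 1 stands for 200 mm of shift or 360 degrees of turn. Its arguments: {"type":"object","properties":{"increments":{"type":"array"},"gripper":{"type":"number"},"squeeze":{"type":"number"}},"required":["increments"]}

```bash
mkdir -p pics; ls
python3 - <<'E'
from bench import get_obs,get_image
import cv2,numpy as np
o=get_obs();print({k:np.round(o[k],3) for k in('clock','ee_pos','ee_rot','contact_force','width')})
for n in('top','side'):
    d=get_image(n);cv2.imwrite(f'pics/{n}0.png',d['img'][:,:,::-1])
    R=np.array(d['R']);print(n,d['fx'],d['fy'],d['cx'],d['cy'],d['D'],np.round(-R.T@np.array(d['t']),3),np.round(R,2).tolist())
E
```

```text
pics
{'clock': np.float64(0.0), 'ee_pos': array([ 0.22 , -0.611,  0.23 ]), 'ee_rot': array([-3.093e+00, -5.400e-01,  1.000e-03]), 'contact_force': array([ 0.718, -0.168, -0.269]), 'width': np.float64(1.0)}
top 397.28308983274616 397.28308983274616 317.17638772058586 196.6528746411444 [0.00955365 0.         0.         0.         0.        ] [ 0.377 -0.148  0.929] [[-0.07, -1.0, -0.0], [-0.97, 0.07, -0.22], [0.22, -0.01, -0.98]]
side 415.95708724341864 415.95708724341864 312.59097545331537 198.59463145823685 [-0.03237571  0.          0.          0.          0.        ] [0.521 0.673 0.532] [[-1.0, -0.06, 0.0], [-0.04, 0.52, -0.85], [0.05, -0.85, -0.53]]
```

View pics/top0.png

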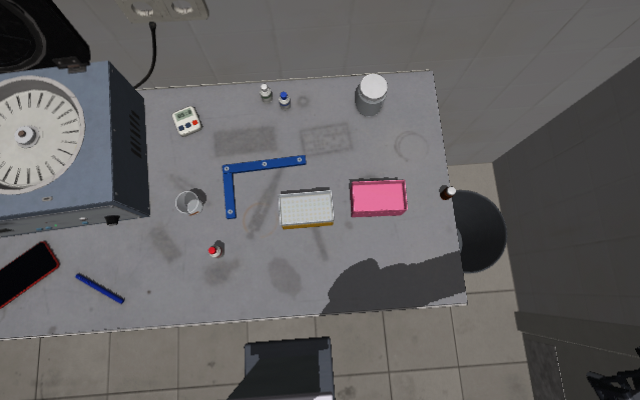

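View pics/side0.png

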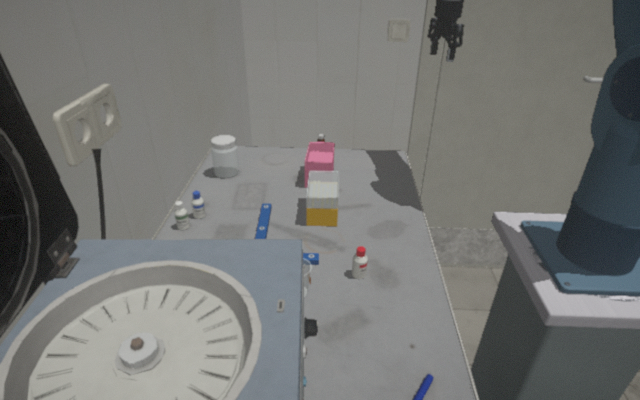

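The top view shows the clear-lidded yellow box at (306,208), with the pink look-alike at (378,198). The blue L has its corner at about (228,165), with the cup at (189,202), the dropper at (214,251) and the vial at (447,193). In the side view the yellow box is at (322,200) and the pink one behind it at (320,165). The yellow box fits the description; I'll measure it and check an enlarged crop.

```bash
cat > h.py <<'E'
from bench import get_obs,get_image
import cv2,numpy as np
def rays(d,px):
    K=np.array([[d['fx'],0,d['cx']],[0,d['fy'],d['cy']],[0,0,1]])
    u=cv2.undistortPoints(np.array(px,float).reshape(-1,1,2),K,np.array(d['D'])).reshape(-1,2)
    R=np.array(d['R']);return -R.T@np.array(d['t']),np.c_[u,np.ones(len(u))]@R
def onz(d,px,z):
    c,r=rays(d,px);return (c+r*((z-c[2])/r[:,2])[:,None])[:,:2]
def hull(m):
    cs=cv2.findContours(m.astype(np.uint8),cv2.RETR_EXTERNAL,cv2.CHAIN_APPROX_NONE)[0]
    return max(cs,key=cv2.contourArea).reshape(-1,2)
def crop(d,x0,y0,x1,y1,f,name):
    cv2.imwrite(name,cv2.resize(d['img'][y0:y1,x0:x1,::-1],None,fx=f,fy=f,interpolation=cv2.INTER_CUBIC))
E
python3 - <<'E'
from h import *
d=get_image('top');crop(d,200,140,360,260,5,'pics/c1.png')
hsv=cv2.cvtColor(d['img'],cv2.COLOR_RGB2HSV);H,S,V=cv2.split(hsv)
b=(H>100)&(H<125)&(S>120)&(V>60);b[:,:210]=0;b[:140]=0;b[230:]=0
h=hull(b);p=cv2.approxPolyDP(h,3,True).reshape(-1,2);print(p.tolist());print(np.round(onz(d,p,.014),3).tolist())
g=d['img'].astype(int);print(g[208,280:345].tolist()[::4],g[180:235:4,306].tolist())
y=(H>12)&(H<32)&(S>120)&(V>60);ys,xs=np.where(y);print(len(xs),xs.min(),xs.max(),ys.min(),ys.max())
E
```

```text
[[304, 155], [223, 165], [226, 217], [235, 217], [232, 172], [304, 164]]
[[0.689, -0.136], [0.679, 0.06], [0.551, 0.056], [0.55, 0.035], [0.659, 0.039], [0.667, -0.134]]
[[123, 125, 121], [184, 186, 182], [184, 188, 187], [184, 189, 191], [184, 189, 190], [183, 188, 190], [186, 190, 193], [186, 189, 192], [186, 190, 193], [185, 188, 187], [184, 185, 183], [186, 184, 175], [187, 184, 174], [139, 142, 143], [130, 131, 134], [131, 131, 136], [133, 131, 136]] [[130, 129, 133], [131, 130, 133], [131, 129, 134], [191, 191, 195], [176, 178, 175], [184, 183, 177], [180, 183, 177], [185, 188, 188], [186, 188, 184], [185, 189, 192], [186, 188, 188], [130, 107, 57], [123, 120, 121], [129, 129, 132]]
164 282 332 222 228
```

View pics/c1.png

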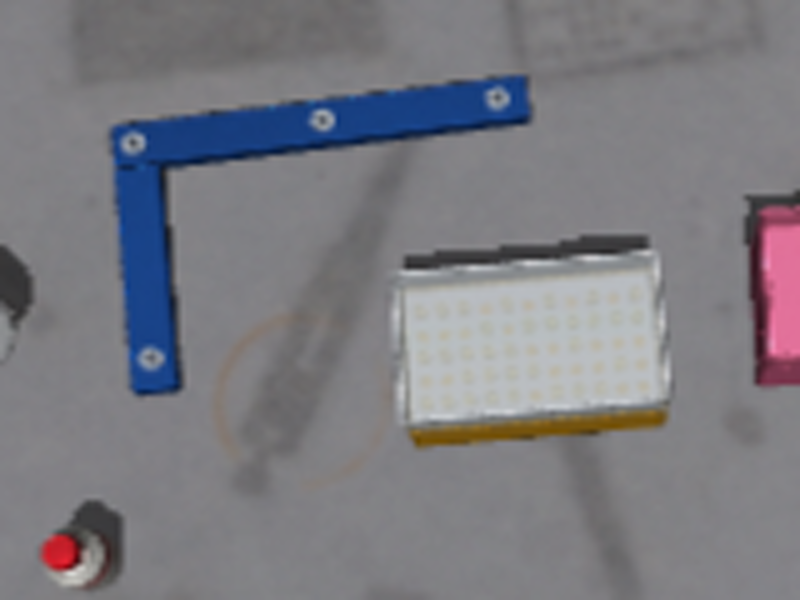

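The crop confirms it: clear lid over a yellow base, lid corners near crop (400,270), (657,252), (670,410), (407,425). The gap to the pink box is about 85 crop px.

```bash
cat >> h.py <<'E'
def box(d,thr=150,roi=(235,130,347,245),show=True):
    g=cv2.cvtColor(d['img'],cv2.COLOR_RGB2GRAY);hsv=cv2.cvtColor(d['img'],cv2.COLOR_RGB2HSV)
    m=np.zeros(g.shape,bool);x0,y0,x1,y1=roi
    m[y0:y1,x0:x1]=((g>thr)&(hsv[:,:,1]<60))[y0:y1,x0:x1]
    m=cv2.morphologyEx(m.astype(np.uint8),cv2.MORPH_CLOSE,np.ones((3,3)))
    w=onz(d,hull(m),.076)
    r=cv2.minAreaRect((w*1000).astype(np.float32));return r,cv2.boxPoints(r)
E
python3 - <<'E'
from h import *
d=get_image('top')
hsv=cv2.cvtColor(d['img'],cv2.COLOR_RGB2HSV);H,S,V=cv2.split(hsv)
b=(H>100)&(H<125)&(S>120)&(V>60);b[:,:210]=0;b[:140]=0;b[230:]=0
# inner edges
L=onz(d,[(u,np.where(b[:200,u])[0].max()+.5) for u in range(240,300)],.014)
s=onz(d,[(np.where(b[v])[0].max()+.5,v) for v in range(178,214)],.014)
pl=np.polyfit(L[:,1],L[:,0],1);ps=np.polyfit(s[:,0],s[:,1],1)
y=(pl[1]+0);A=np.array([[1,-pl[0]],[-ps[0],1]]);print('corner',np.linalg.solve(A,[pl[1],ps[1]]),'yaw',-pl[0],ps[0])
for t in(145,155,165):
    r,c=box(d,t);print(np.round(r[0],1),np.round(r[1],1),round(r[2],1));print(np.round(c).tolist())
P=(H>160)&(S>100)&(V>80)
h=hull(P);w=onz(d,h,.076);print('pink at .076 ymax',w[:,1].max(),'at 0',onz(d,h,0.)[:,1].max(),cv2.minAreaRect((w*1000).astype(np.float32)))
for n,p,z in(('dropper',(214,251),.063),('cup',(189,203),.03),('vial',(450,190),.05)):print(n,onz(d,[p],z))
E
```

```text
corner [0.65677131 0.03985221] yaw 0.05585405259332882 0.04966900057650229
[ 549.1 -131.5] [ 67.4 119.2] 0.7
[[515.0, -72.0], [516.0, -192.0], [584.0, -191.0], [582.0, -71.0]]
[ 549.2 -131.6] [ 67.2 118.8] 0.8
[[515.0, -73.0], [516.0, -191.0], [584.0, -190.0], [582.0, -72.0]]
[ 546.5 -132.5] [ 61.6 116.6] 0.9
[[515.0, -75.0], [517.0, -191.0], [578.0, -190.0], [576.0, -74.0]]
pink at .076 ymax -0.22932850437343089 at 0 -0.2365995827055128 ((557.8213500976562, -292.25897216796875), (123.4166030883789, 80.01554107666016), 88.12335205078125)
dropper [[0.46891332 0.07264117]]
cup [[0.58719048 0.13696606]]
vial [[ 0.56915077 -0.46150978]]
```

```bash
cat >> h.py <<'E'
from scipy.spatial.transform import Rotation as Ro
YAW=.053;C0=np.array([.6568,.0399]);ax=np.array([np.cos(YAW),np.sin(YAW)]);ay=np.array([-ax[1],ax[0]])
def inc(target,yaw):
    "tool increments to world target, tool down with tool x at yaw"
    o=get_obs();R0=Ro.from_rotvec(o['ee_rot']);Rt=Ro.from_euler('z',yaw)*Ro.from_euler('x',np.pi)
    print('ee',np.round(o['ee_pos'],4),'t',o['clock'],'inc',np.round(R0.inv().apply(np.array(target)-o['ee_pos'])/.2,3),np.round((R0.inv()*Rt).as_rotvec()/(2*np.pi),4))
def L2W(x,y): return C0+x*ax+y*ay
def W2L(p): p=np.array(p)-C0; return np.array([p@ax,p@ay])
E
python3 - <<'E'
from h import *
print('box L',W2L([.549,-.1315]))
p=np.array([.549,-.1315])-.075*ax
inc([*p,.231],YAW);inc([*p,.02],YAW)
E
```

```text
box L [-0.11672858 -0.1654486 ]
ee [ 0.2202 -0.6112  0.2308] t 0.2 inc [ 2.001e+00 -1.807e+00  1.000e-03] [-0.0002  0.      0.0466]
ee [ 0.2202 -0.6112  0.2308] t 0.2 inc [ 2.001 -1.806  1.056] [-0.0002  0.      0.0466]
```

Emit:
arm_command --increments '[1,-0.9,0,0,0,0.0466,1,-0.9,0,0,0,0.0466,1,-0.9,0,0,0,0.0466,1,-0.9,0,0,0,0.0466,1,-0.9,0,0,0,0.0466,1,-0.9,0,0,0,0.0466,1,-0.9,0,0,0,0.0466,1,-0.9,0,0,0,0.0466]' --gripper 1

```text
clock: 1.0
ee_pos: [0.3472, -0.3749, 0.2314]
ee_rot: [3.14, 0.084, -0.0]
contact_force: [-0.5, -0.6, -0.3]
width: 1.002
grasp_force: 0.0
```

Run:
```python
from h import *
p=np.array([.549,-.1315])-.075*ax
inc([*p,.231],YAW);inc([*p,.02],YAW)
```

```text
ee [ 0.3472 -0.3749  0.2314] t 1.0 inc [ 6.970e-01 -1.162e+00  1.000e-03] [0.0001 0.     0.    ]
ee [ 0.3472 -0.3749  0.2314] t 1.0 inc [ 0.698 -1.162  1.056] [0.0001 0.     0.    ]
```

Emit:
arm_command --increments '[0.6,-1,0,0,0,0,0.6,-1,0,0,0,0,0.6,-1,0,0,0,0,0.6,-1,0,0,0,0,0.6,-1,0,0,0,0,0.6,-1,0,0,0,0,0.6,-1,0,0,0,0,0.6,-1,0,0,0,0]'

```text
clock: 1.8
ee_pos: [0.4559, -0.1708, 0.2311]
ee_rot: [3.14, 0.077, -0.001]
contact_force: [-0.1, -0.1, -0.5]
width: 1.001
grasp_force: 0.0
```

Run:
```python
from h import *
p=np.array([.549,-.1315])-.075*ax
inc([*p,.02],YAW)
```

```text
ee [ 0.4559 -0.1708  0.2311] t 1.8 inc [ 0.1   -0.173  1.055] [ 0.0001  0.0001 -0.0006]
```

Box near side is clear here; align, then descend.

Emit:
arm_command --increments '[0.1,-0.173,0.1,0,0,0,0.1,-0.173,0.3,0,0,0,0.1,-0.173,0.5,0,0,0,0.1,-0.173,0.7,0,0,0,0.1,-0.173,0.85,0,0,0,0.1,-0.173,1,0,0,0,0.1,-0.173,1,0,0,0,0.1,-0.173,1,0,0,0]'

```text
clock: 2.6
ee_pos: [0.4744, -0.1342, 0.0315]
ee_rot: [3.14, 0.08, -0.002]
contact_force: [-0.4, 0.1, 0.7]
width: 1.001
grasp_force: 0.0
```

Run:
```python
from h import *
p=np.array([.549,-.1315])-.075*ax
inc([*p,.018],YAW)
d=get_image('top');crop(d,200,120,400,270,4,'pics/c2.png')
```

```text
ee [ 0.4744 -0.1342  0.0315] t 2.6 inc [-0.002  0.006  0.068] [ 0.0001  0.0002 -0.0003]
```

View pics/c2.png

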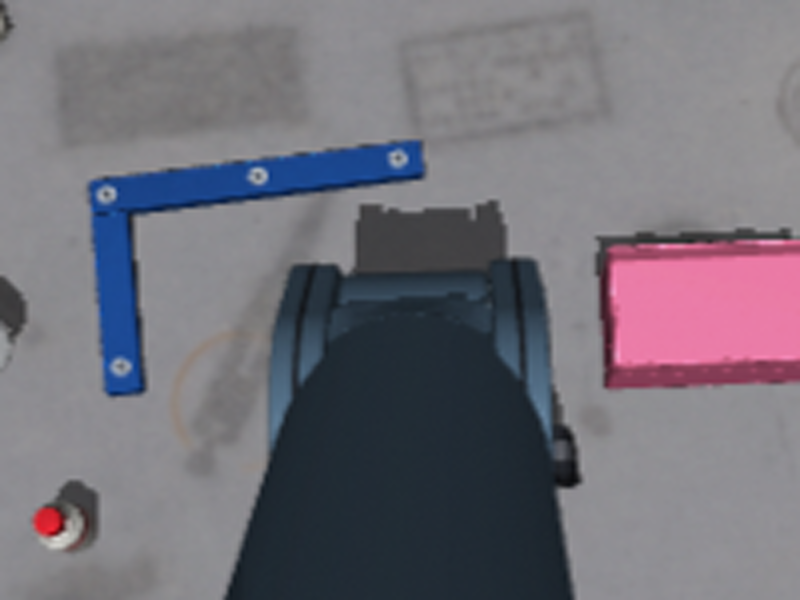

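The gripper hides the box from above, at about (430,330) in the crop. The bystanders are untouched. I'll lower, then push along +x, watching the force.

Emit:
arm_command --increments '[0,0,0.07,0,0,0,0,0,0.07,0,0,0,0.05,0,0.07,0,0,0,0.1,0,0.07,0,0,0,0.13,0,0.07,0,0,0,0.16,0,0.07,0,0,0,0.2,0,0.07,0,0,0,0.24,0,0.07,0,0,0,0.28,0,0.07,0,0,0,0.32,0,0.07,0,0,0]'

```text
clock: 3.65
ee_pos: [0.5394, -0.1292, 0.0172]
ee_rot: [-3.14, -0.083, 0.0]
contact_force: [-1.4, -0.3, 0.0]
width: 1.0
grasp_force: 0.0
```

Emit:
arm_command --increments '[0.04,0,0,0,0,0,0.07,0,0,0,0,0,0.1,0,0,0,0,0,0.125,0,0,0,0,0,0.15,0,0,0,0,0,0.17,0,0,0,0,0,0.185,0,0,0,0,0,0.2,0,0,0,0,0,0.2,0,0,0,0,0]'

```text
clock: 4.55
ee_pos: [0.5792, -0.1271, 0.0173]
ee_rot: [3.14, 0.083, 0.001]
contact_force: [0.6, 0.6, 0.2]
width: 0.999
grasp_force: 0.0
```

Run:
```python
from h import *
o=get_obs();print(o['ee_pos'],W2L(o['ee_pos'][:2]),o['contact_force'],o['clock'])
d=get_image('side');crop(d,200,130,400,280,4,'pics/c3.png')
```

```text
[ 0.57922185 -0.12712046  0.0173427 ] [-0.08631716 -0.16267622] [0.60234202 0.62128801 0.18057565] 4.55
```

View pics/c3.png

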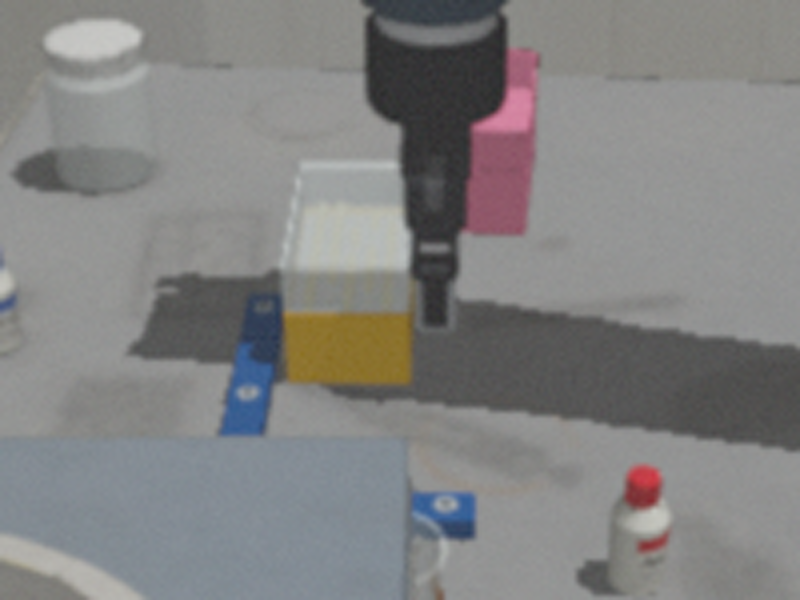

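The box stands upright, its base corner at crop (288,380) a few mm from the fence. Closing the last part slowly.

Emit:
arm_command --increments '[0.01,0,0,0,0,0,0.015,0,0,0,0,0,0.02,0,0,0,0,0,0.025,0,0,0,0,0,0.03,0,0,0,0,0,0.035,0,0,0,0,0]'

```text
clock: 5.2
ee_pos: [0.5857, -0.1268, 0.0172]
ee_rot: [-3.14, -0.083, 0.0]
contact_force: [-0.8, 1.0, 0.1]
width: 0.998
grasp_force: 0.1
```

Emit:
arm_command --increments '[0.01,0,0,0,0,0,0.015,0,0,0,0,0,0.02,0,0,0,0,0,0.02,0,0,0,0,0]'

```text
clock: 5.6
ee_pos: [0.5897, -0.1266, 0.0172]
ee_rot: [3.14, 0.084, -0.0]
contact_force: [-1.6, -0.3, -0.2]
width: 0.999
grasp_force: 0.1
```

Emit:
arm_command --increments '[0.01,0,0,0,0,0,0.015,0,0,0,0,0,0.02,0,0,0,0,0,0.02,0,0,0,0,0]'

```text
clock: 6.0
ee_pos: [0.59, -0.1268, 0.0165]
ee_rot: [3.14, 0.083, -0.012]
contact_force: [-10.7, -1.3, 6.7]
width: 1.004
grasp_force: 2.0
```

Run:
```python
from h import *
o=get_obs();print(o['ee_pos'],W2L(o['ee_pos'][:2]),o['contact_force'],o['clock'])
d=get_image('side');crop(d,240,150,340,240,7,'pics/c4.png')
```

```text
[ 0.58995793 -0.12681527  0.01654548] [-0.07557999 -0.1629402 ] [-10.65170745  -1.31475706   6.69675202] 6.0
```

View pics/c4.png

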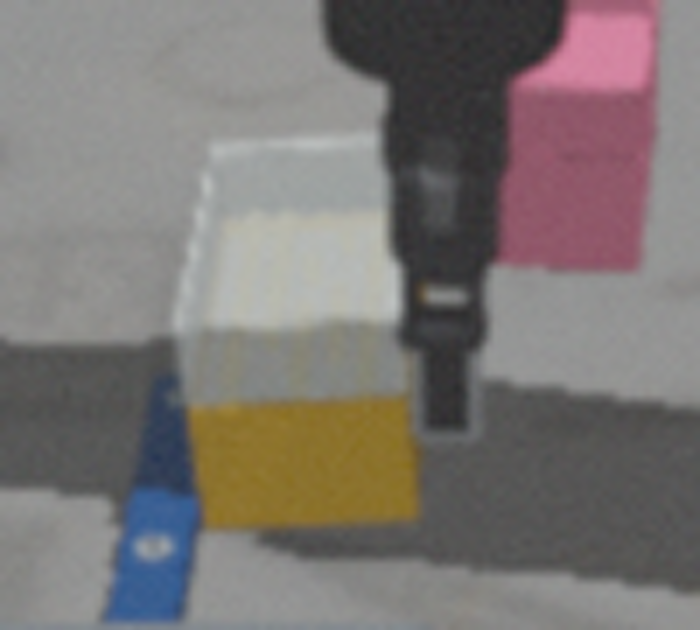

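The box has reached the fence, but the last push tilted it slightly: its left edge leans in the crop. I'll ease back gently so it settles flat, then retreat.

Emit:
arm_command --increments '[-0.01,0,0,0,0,0,-0.02,0,0,0,0,0,-0.03,0,0,0,0,0,-0.04,0,0,0,0,0,-0.05,0,0,0,0,0,-0.07,0,0,0,0,0,-0.12,0,0,0,0,0,-0.2,0,0,0,0,0,-0.2,0,-0.2,0,0,0,-0.2,0,-0.4,0,0,0]'

```text
clock: 7.05
ee_pos: [0.5514, -0.1285, 0.0971]
ee_rot: [-3.14, -0.083, 0.006]
contact_force: [0.8, -0.9, 0.0]
width: 1.001
grasp_force: 0.0
```

Emit:
arm_command --increments '[-0.2,0,-0.2,0,0,0,-0.4,0.2,-0.4,0,0,0,-0.4,0.4,-0.4,0,0,0,-0.4,0.6,-0.4,0,0,0,-0.4,0.8,-0.4,0,0,0,-0.4,0.8,-0.4,0,0,0,-0.4,0.8,-0.4,0,0,0]' --gripper 0

```text
clock: 7.75
ee_pos: [0.4814, -0.293, 0.177]
ee_rot: [-3.14, -0.08, 0.001]
contact_force: [0.3, 0.1, 0.6]
width: -0.002
grasp_force: 0.0
```

Run:
```python
from h import *
o=get_obs();print(o['ee_pos'],o['contact_force'],o['clock'],o['width'])
d=get_image('top');crop(d,200,120,400,270,4,'pics/c5.png')
for t in(145,155):
    r,c=box(d,t);print(np.round(r[0],1),np.round(r[1],1),round(r[2],1),[np.round(W2L(p/1000)*1000,1).tolist() for p in c], W2L(np.array(r[0])/1000))
```

```text
[ 0.48139054 -0.29300223  0.17699413] [0.32511081 0.05724754 0.5787368 ] 7.75 -0.0020947854536826826
[ 625.6 -124.4] [175.4 171.3] 57.7 [[-160.5, -184.5], [-20.7, -283.4], [80.7, -140.3], [-59.1, -41.3]] [-0.03989409 -0.16238443]
[ 633.3 -127.2] [ 67.6 119.7] 3.1 [[-66.2, -105.8], [-66.0, -225.5], [1.6, -225.4], [1.4, -105.7]] [-0.03232011 -0.16558517]
```

View pics/c5.png

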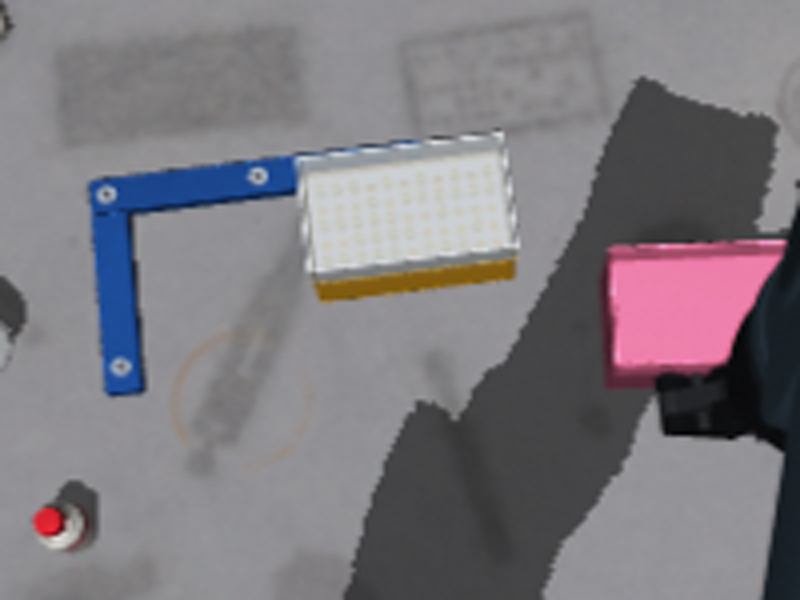

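The box is flat and parallel to the long fence; its measured centre is (-32,-166) mm in the locator frame and the yaw matches. Next is the +y push. I'll turn the tool 90° for two-point contact, with the tips tilted forward so they push low.

```bash
cat >> h.py <<'E'
def inc2(xl,yl,z,s=1,th=8,turn=True):
    o=get_obs();R0=Ro.from_rotvec(o['ee_rot'])
    Rt=Ro.from_rotvec(np.radians(th)*np.r_[ax,0])*Ro.from_euler('z',YAW+s*np.pi/2)*Ro.from_euler('x',np.pi)
    print('L',np.round(W2L(o['ee_pos'][:2]),4),'z',round(o['ee_pos'][2],4),'q7',round(o['q'][6],2),'inc',np.round(R0.inv().apply(np.r_[L2W(xl,yl),z]-o['ee_pos'])/.2,3),np.round((R0.inv()*Rt).as_rotvec()/(2*np.pi),4))
E
python3 - <<'E'
from h import *
inc2(-.033,-.254,.177,1);inc2(-.033,-.254,.177,-1)
E
```

```text
L [-0.1923 -0.3217] z 0.177 q7 -1.11 inc [ 0.796 -0.338 -0.   ] [ 0.0173  0.0174 -0.2495]
L [-0.1923 -0.3217] z 0.177 q7 -1.11 inc [ 0.796 -0.338 -0.   ] [ 0.0174 -0.0173  0.2496]
```

Emit:
arm_command --increments '[0.796,-0.338,0,0.0173,0.0174,-0.2495,0.796,-0.338,0,0.0173,0.0174,-0.2495,0.796,-0.338,0,0.0173,0.0174,-0.2495,0.796,-0.338,0,0.0173,0.0174,-0.2495,0.796,-0.338,0,0.0173,0.0174,-0.2495,0.796,-0.338,0,0.0173,0.0174,-0.2495,0.796,-0.338,0,0.0173,0.0174,-0.2495,0.796,-0.338,0,0.0173,0.0174,-0.2495,0.796,-0.338,0,0.0173,0.0174,-0.2495,0.796,-0.338,0,0.0173,0.0174,-0.2495]' --gripper 0.3

```text
clock: 8.8
ee_pos: [0.6375, -0.2141, 0.1773]
ee_rot: [-2.164, -2.136, -0.141]
contact_force: [0.5, -0.3, -0.6]
width: 0.301
grasp_force: 0.0
```

Emit:
arm_command --increments '[0,0,0,0,0,0,0,0,0,0,0,0]'

```text
clock: 9.0
ee_pos: [0.6377, -0.215, 0.1772]
ee_rot: [-2.177, -2.124, -0.14]
contact_force: [-0.1, -0.2, -0.4]
width: 0.301
grasp_force: 0.0
```

Run:
```python
from h import *
inc2(-.033,-.252,.12);inc2(-.033,-.252,.015)
print(get_obs()['width'],get_obs()['clock'])
```

```text
L [-0.0326 -0.2535] z 0.1772 q7 0.09 inc [-0.031 -0.001  0.284] [ 0.0008  0.0009 -0.0123]
L [-0.0326 -0.2535] z 0.1772 q7 0.09 inc [-0.101  0.002  0.804] [ 0.0008  0.0009 -0.0123]
0.30117349173174807 9.0
```

Emit:
arm_command --increments '[-0.025,0,0.2,0.0008,0.0009,-0.0123,-0.05,0,0.4,0.0008,0.0009,-0.0123,-0.075,0,0.6,0.0008,0.0009,-0.0123,-0.09,0,0.7,0.0008,0.0009,-0.0123,-0.101,0.002,0.8,0.0008,0.0009,-0.0123,-0.101,0.002,0.8,0.0008,0.0009,-0.0123,-0.101,0.002,0.8,0.0008,0.0009,-0.0123]'

```text
clock: 9.7
ee_pos: [0.6383, -0.2151, 0.0171]
ee_rot: [-2.089, -2.207, -0.148]
contact_force: [-0.7, 0.1, -0.4]
width: 0.295
grasp_force: 0.0
```

Run:
```python
from h import *
inc2(-.033,-.252,.014);inc2(-.033,-.15,.014);print(get_obs()['contact_force'])
d=get_image('side');crop(d,240,130,400,250,5,'pics/c6.png')
```

```text
L [-0.0319 -0.2536] z 0.0171 q7 0.14 inc [ 0.006 -0.005  0.017] [0.0003 0.0001 0.0003]
L [-0.0319 -0.2536] z 0.0171 q7 0.14 inc [ 0.511 -0.004  0.087] [0.0003 0.0001 0.0003]
[-0.73143895  0.06056162 -0.38507313]
```

View pics/c6.png

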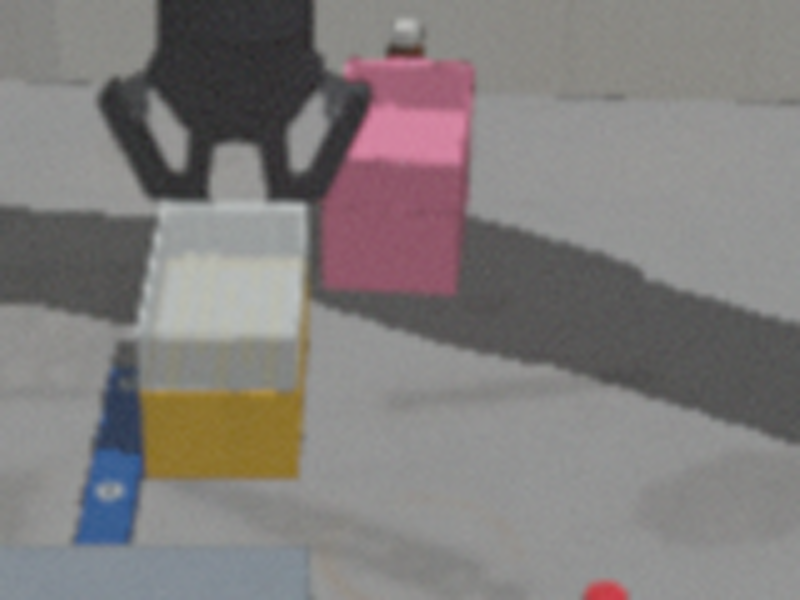

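Box flat at crop (225,340), fingers behind its end and clear of the pink box. Pushing along +y.

Emit:
arm_command --increments '[0.04,-0.003,0.02,0,0,0,0.08,-0.003,0.025,0,0,0,0.11,-0.003,0.03,0,0,0,0.15,-0.003,0.036,0,0,0,0.19,-0.003,0.042,0,0,0,0.23,-0.003,0.047,0,0,0,0.27,-0.003,0.053,0,0,0,0.31,-0.003,0.058,0,0,0,0.35,-0.003,0.064,0,0,0,0.39,-0.003,0.07,0,0,0]'

```text
clock: 10.75
ee_pos: [0.6323, -0.1356, 0.0129]
ee_rot: [-2.088, -2.206, -0.146]
contact_force: [0.2, -1.9, 1.9]
width: 0.299
grasp_force: 1.0
```

Run:
```python
from h import *
inc2(-.033,-.14,.014);print(get_obs()['contact_force'])
```

```text
L [-0.0337 -0.174 ] z 0.0129 q7 0.02 inc [0.169 0.004 0.018] [0.0001 0.0001 0.0003]
[ 0.20949874 -1.9486626   1.89088029]
```

Emit:
arm_command --increments '[0.03,0.004,0.004,0,0,0,0.06,0.004,0.008,0,0,0,0.09,0.004,0.012,0,0,0,0.115,0.004,0.015,0,0,0,0.135,0.004,0.016,0,0,0,0.15,0.004,0.017,0,0,0,0.165,0.004,0.018,0,0,0,0.175,0.004,0.019,0,0,0,0.185,0.004,0.02,0,0,0]'

```text
clock: 11.65
ee_pos: [0.6311, -0.0991, 0.0141]
ee_rot: [-2.088, -2.206, -0.146]
contact_force: [-1.3, -1.0, -0.6]
width: 0.302
grasp_force: 0.4
```

Emit:
arm_command --increments '[0.01,0,0.002,0,0,0,0.02,0,0.003,0,0,0,0.025,0,0.004,0,0,0,0.025,0,0.004,0,0,0]'

```text
clock: 12.05
ee_pos: [0.6309, -0.0937, 0.0141]
ee_rot: [-2.088, -2.206, -0.147]
contact_force: [-0.3, -0.2, -0.2]
width: 0.297
grasp_force: 0.1
```

Run:
```python
from h import *
inc2(-.033,-.13,.014);print(get_obs()['contact_force'])
```

```text
L [-0.0329 -0.132 ] z 0.0141 q7 -0.05 inc [ 0.01  -0.     0.002] [0.0001 0.     0.0004]
[-0.34711042 -0.22184809 -0.18977252]
```

Emit:
arm_command --increments '[0.01,0,0.001,0,0,0,0.015,0,0.002,0,0,0,0.015,0,0.002,0,0,0]'

```text
clock: 12.35
ee_pos: [0.6307, -0.0907, 0.0141]
ee_rot: [-2.088, -2.206, -0.147]
contact_force: [-0.1, -0.4, -0.3]
width: 0.3
grasp_force: 0.2
```

Emit:
arm_command --increments '[0.005,0,0,0,0,0,0.01,0,0.001,0,0,0,0.01,0,0.001,0,0,0]'

```text
clock: 12.65
ee_pos: [0.6306, -0.0888, 0.0141]
ee_rot: [-2.088, -2.206, -0.147]
contact_force: [0.4, -0.3, -0.5]
width: 0.301
grasp_force: 0.3
```

Emit:
arm_command --increments '[0.005,0,0,0,0,0,0.01,0,0.001,0,0,0]'

```text
clock: 12.85
ee_pos: [0.6306, -0.0879, 0.0142]
ee_rot: [-2.089, -2.207, -0.146]
contact_force: [-0.9, -3.6, 0.1]
width: 0.302
grasp_force: 2.2
```

Emit:
arm_command --increments '[0.005,0,0,0,0,0,0.01,0,0.001,0,0,0]'

```text
clock: 13.05
ee_pos: [0.6306, -0.0878, 0.0142]
ee_rot: [-2.092, -2.207, -0.144]
contact_force: [1.0, -9.3, 0.6]
width: 0.301
grasp_force: 4.2
```

Run:
```python
from h import *
inc2(-.033,-.13,.014);print(get_obs()['contact_force'])
d=get_image('top')
crop(d,200,130,340,235,5,'pics/c7.png')
```

```text
L [-0.0329 -0.1261] z 0.0142 q7 -0.06 inc [-0.019 -0.    -0.002] [0.0002 0.0006 0.0001]
[ 1.03046406 -9.30571946  0.57241502]
```

View pics/c7.png

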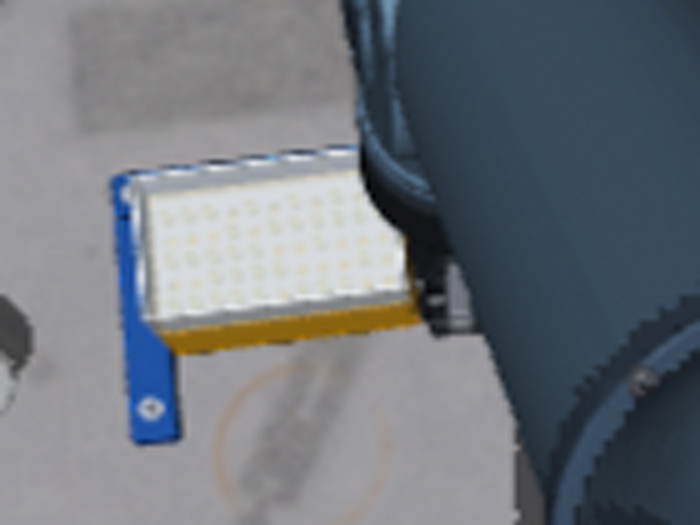

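The box is in the corner, with a firm 9 N against the short fence and no further motion. I'll back off, lift clear and measure.

Emit:
arm_command --increments '[-0.02,0,0,0,0,0,-0.06,0,0,0,0,0,-0.12,0,0,0,0,0,-0.25,0,-0.1,0,0,0,-0.35,0,-0.3,0,0,0,-0.5,0,-0.5,0,0,0,-0.7,0,-0.7,0,0,0,-0.9,0,-0.9,0,0,0,-0.9,0,-0.9,0,0,0,-0.9,0,-0.9,0,0,0]'

```text
clock: 14.1
ee_pos: [0.6416, -0.2917, 0.1687]
ee_rot: [-2.095, -2.204, -0.147]
contact_force: [0.1, 0.8, -0.1]
width: 0.301
grasp_force: 0.0
```

Run:
```python
from h import *
o=get_obs();print(o['ee_pos'],o['clock'],np.round(o['q'],2))
d=get_image('top');crop(d,190,130,350,235,5,'pics/c8.png')
for t in(150,155,160,165):
    r,c=box(d,t,(228,140,330,235));print(np.round(r[1],1),round(r[2],2),[np.round(W2L(p/1000)*1000,1).tolist() for p in c], W2L(np.array(r[0])/1000))
d=get_image('side');crop(d,240,160,400,280,5,'pics/c8s.png')
a=cv2.imread('pics/c8.png');b=cv2.imread('pics/c8s.png')
cv2.imwrite('pics/c8b.png',np.hstack([cv2.resize(a,(400,262)),cv2.resize(b[:525],(400,262))]))
```

```text
[ 0.64158442 -0.29174319  0.16874674] 14.1 [ 0.73  0.79 -0.53  1.33  0.26  1.15  0.27]
[ 67.8 116.6] 3.14 [[-66.1, -0.8], [-65.9, -117.4], [1.8, -117.3], [1.6, -0.7]] [-0.03215812 -0.0590298 ]
[ 67.6 116.4] 3.27 [[-66.2, -0.8], [-65.8, -117.2], [1.9, -117.0], [1.4, -0.6]] [-0.03219682 -0.05889752]
[ 67.2 116.3] 3.14 [[-65.9, -0.8], [-65.6, -117.1], [1.5, -117.0], [1.3, -0.7]] [-0.03216131 -0.05891254]
[ 67.1 116.3] 3.26 [[-66.0, -0.8], [-65.6, -117.2], [1.6, -116.9], [1.1, -0.6]] [-0.03223631 -0.05886986]
```

View pics/c8b.png

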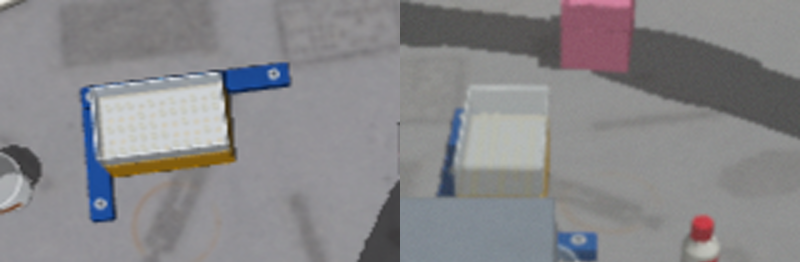

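The box measures centre (-32,-59) mm with yaw about equal to the fence's. The x reading is the same offset as when it was pressed on the long fence, so it's home within the measuring error. The bystanders are in place. There's ample time, so I'll give one gentle low reseating push along +x.

```bash
cat >> h.py <<'E'
def inc3(xl,yl,z,th=8):
    o=get_obs();R0=Ro.from_rotvec(o['ee_rot'])
    Rt=Ro.from_rotvec(-np.radians(th)*np.r_[ay,0])*Ro.from_euler('z',YAW)*Ro.from_euler('x',np.pi)
    print('L',np.round(W2L(o['ee_pos'][:2]),4),'z',round(o['ee_pos'][2],4),'F',np.round(o['contact_force'],1),'inc',np.round(R0.inv().apply(np.r_[L2W(xl,yl),z]-o['ee_pos'])/.2,3),np.round((R0.inv()*Rt).as_rotvec()/(2*np.pi),4))
E
python3 -c "
from h import *
inc3(-.11,-.18,.17);inc3(-.11,-.059,.17)"
```

```text
L [-0.0331 -0.3249] z 0.1664 F [ 0.5 -0.6 -0.3] inc [ 0.721 -0.382  0.085] [-3.52e-02 -2.00e-04  2.48e-01]
L [-0.0331 -0.3249] z 0.1664 F [ 0.5 -0.6 -0.3] inc [ 1.32 -0.38  0.17] [-3.52e-02 -2.00e-04  2.48e-01]
```

Emit:
arm_command --increments '[0.72,-0.38,0.085,-0.0352,0,0.248,0.72,-0.38,0.085,-0.0352,0,0.248,0.72,-0.38,0.085,-0.0352,0,0.248,0.72,-0.38,0.085,-0.0352,0,0.248,0.72,-0.38,0.085,-0.0352,0,0.248,0.72,-0.38,0.085,-0.0352,0,0.248,0.72,-0.38,0.085,-0.0352,0,0.248,0.72,-0.38,0.085,-0.0352,0,0.248,0.72,-0.38,0.085,-0.0352,0,0.248,0.72,-0.38,0.085,-0.0352,0,0.248]' --gripper 0.6

```text
clock: 15.2
ee_pos: [0.556, -0.1447, 0.169]
ee_rot: [-3.119, -0.192, -0.217]
contact_force: [0.1, -0.2, 0.3]
width: 0.598
grasp_force: 0.0
```

```bash
python3 -c "
from h import *
inc3(-.105,-.059,.17);inc3(-.105,-.059,.014)"
```

```text
L [-0.1105 -0.179 ] z 0.169 F [ 0.1 -0.2  0.3] inc [ 0.069 -0.597  0.005] [-0.0016  0.0001  0.011 ]
L [-0.1105 -0.179 ] z 0.169 F [ 0.1 -0.2  0.3] inc [-0.039 -0.596  0.777] [-0.0016  0.0001  0.011 ]
```

Emit:
arm_command --increments '[0.02,-0.2,0,-0.0016,0,0.011,0.02,-0.4,0,-0.0016,0,0.011,0.02,-0.597,0,-0.0016,0,0.011,0.02,-0.597,0.1,-0.0016,0,0.011,0,-0.597,0.3,-0.0016,0,0.011,-0.02,-0.597,0.5,-0.0016,0,0.011,-0.035,-0.597,0.65,-0.0016,0,0.011,-0.039,-0.597,0.77,-0.0016,0,0.011,-0.039,-0.597,0.775,-0.0016,0,0.011,-0.039,-0.597,0.775,-0.0016,0,0.011]'

```text
clock: 16.2
ee_pos: [0.5552, -0.0259, 0.0153]
ee_rot: [-3.13, -0.091, -0.218]
contact_force: [-0.5, 0.4, 0.5]
width: 0.598
grasp_force: 0.0
```

```bash
python3 -c "
from h import *
inc3(-.08,-.059,.014);inc3(-.076,-.059,.014)"
```

```text
L [-0.1049 -0.0604] z 0.0153 F [-0.5  0.4  0.5] inc [ 0.122 -0.006  0.024] [0.0001 0.0001 0.0008]
L [-0.1049 -0.0604] z 0.0153 F [-0.5  0.4  0.5] inc [ 0.142 -0.006  0.026] [0.0001 0.0001 0.0008]
```

Emit:
arm_command --increments '[0.04,-0.006,0.012,0,0,0.0008,0.07,-0.006,0.016,0,0,0.0008,0.09,-0.006,0.02,0,0,0.0008,0.105,-0.006,0.022,0,0,0.0008,0.115,-0.006,0.024,0,0,0.0008,0.125,-0.006,0.025,0,0,0.0008,0.125,-0.006,0.025,0,0,0.0008]'

```text
clock: 16.9
ee_pos: [0.5823, -0.0248, 0.0146]
ee_rot: [-3.13, -0.08, -0.223]
contact_force: [-0.2, -0.1, 0.4]
width: 0.601
grasp_force: 0.0
```

Emit:
arm_command --increments '[0.005,0,0.001,0,0,0,0.005,0,0.001,0,0,0]'

```text
clock: 17.1
ee_pos: [0.583, -0.0247, 0.0144]
ee_rot: [-3.13, -0.08, -0.222]
contact_force: [0.3, 0.1, 0.6]
width: 0.6
grasp_force: 0.0
```

Emit:
arm_command --increments '[0.005,0,0.001,0,0,0,0.005,0,0.001,0,0,0]'

```text
clock: 17.3
ee_pos: [0.5836, -0.0247, 0.0142]
ee_rot: [-3.131, -0.08, -0.221]
contact_force: [-1.7, -0.3, 1.2]
width: 0.6
grasp_force: 0.6
```

Emit:
arm_command --increments '[0.004,0,0,0,0,0,0.004,0,0,0,0,0]'

```text
clock: 17.5
ee_pos: [0.584, -0.0247, 0.0142]
ee_rot: [-3.131, -0.08, -0.22]
contact_force: [-3.2, 0.2, 1.8]
width: 0.604
grasp_force: 1.6
```

Emit:
arm_command --increments '[0.003,0,0,0,0,0,0.003,0,0,0,0,0]'

```text
clock: 17.7
ee_pos: [0.5841, -0.0248, 0.0142]
ee_rot: [-3.131, -0.08, -0.218]
contact_force: [-5.2, -0.7, 3.3]
width: 0.601
grasp_force: 2.6
```

Seated: the force rises with no motion. Retreating gently.

Emit:
arm_command --increments '[-0.005,0,0,0,0,0,-0.015,0,0,0,0,0,-0.03,0,0,0,0,0,-0.07,0,0,0,0,0,-0.15,0,-0.03,0,0,0,-0.2,0.05,-0.15,0,0,0,-0.2,0.2,-0.4,0,0,0,-0.2,0.45,-0.65,0,0,0,-0.2,0.7,-0.8,0,0,0,-0.2,0.9,-0.8,0,0,0]'

```text
clock: 18.7
ee_pos: [0.5332, -0.1863, 0.164]
ee_rot: [-3.131, -0.084, -0.229]
contact_force: [1.3, 0.2, -0.1]
width: 0.601
grasp_force: 0.0
```

Emit:
arm_command --increments '[-0.2,0.7,0,0,0,0,-0.2,0.7,0,0,0,0,-0.2,0.7,0,0,0,0,-0.2,0.7,0,0,0,0,-0.2,0.7,0,0,0,0,-0.2,0.7,0,0,0,0]'

```text
clock: 19.3
ee_pos: [0.5004, -0.3257, 0.1553]
ee_rot: [-3.129, -0.083, -0.223]
contact_force: [-0.5, 0.3, 0.9]
width: 0.599
grasp_force: 0.0
```

Run:
```python
from h import *
o=get_obs();print(o['ee_pos'],o['clock'],np.abs(o['dq']).max())
d=get_image('top')
for t in(150,160):
    r,c=box(d,t,(228,140,330,235));print(np.round(r[1],1),round(r[2],2),[np.round(W2L(p/1000)*1000,1).tolist() for p in c], W2L(np.array(r[0])/1000))
a=d['img'][110:270,150:470,::-1];b=get_image('side')['img'][130:290,180:500,::-1]
cv2.imwrite('pics/c9.png',cv2.resize(np.vstack([a,b]),None,fx=1.8,fy=1.8))
```

```text
[ 0.50039151 -0.32572696  0.15531512] 19.3 0.01584386787959778
[ 67.6 116.4] 3.15 [[-65.6, -1.0], [-65.4, -117.4], [2.3, -117.3], [2.1, -0.9]] [-0.03164394 -0.05912485]
[ 57.8 116.2] 3.15 [[-65.3, -1.0], [-65.1, -117.1], [-7.3, -117.0], [-7.5, -0.9]] [-0.03628623 -0.0590032 ]
```

View pics/c9.png

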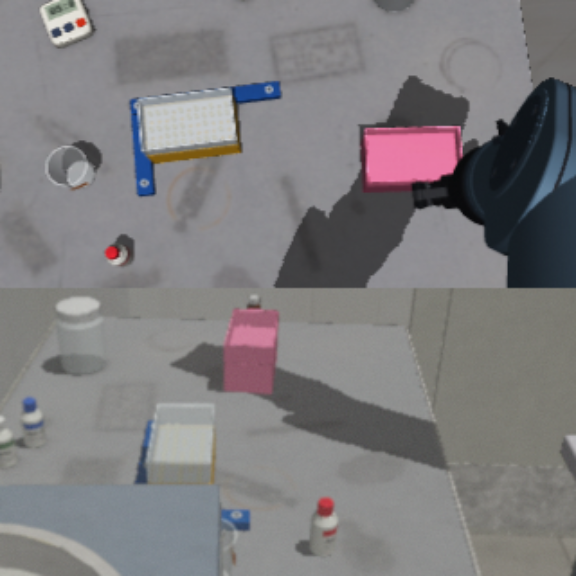

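The box sits square in the corner (top view at (190,122)), upright, with the bystanders and the pink box undisturbed and the robot clear. Handing in.

```bash
python3 -c "
from bench import ticket
print(ticket.close_job())"
```

```text
the job is handed in; nothing more can be done
None
```

The yellow tip box is in the blue corner, seated against both fences within about 2 mm camera accuracy and upright, though the first push briefly tilted it against the long fence before it settled flat; bystanders and pink box were not touched, and the job was handed in at about 19 s.

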